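# Hang the pipe support arm on the slotted post

### The job

Pick up the steel pipe support arm and hang it on the slotted post: press its two hook tabs straight into the two uppermost slots until its flange lies flat on the slotted strip, then, still in contact, press it down until the hooks bottom and the spring catch snaps out above the flange. The strip is bolted on a little off its place, up to 6.5 mm to either side, so find the slots by feel; press gently (the contact forces between arm and post must never add up to more than 60 N), leave the other things on the bench where they are, and let go of the arm.

Things in the scene. Friction and masses are not known exactly. Their poses are not given: they have to be found in the camera images.
- bracket_grip (a point): Middle of the bar of the loose steel pipe support arm, to be gripped here from above. The arm stands on the bench upright, as it is to be mounted, this point 76 mm up. Axes: x along the bar towards the hooks, y across, z up. Bar 10 thick (y), 30 tall, x -51 to 57. At its far end (x -57 to -51) a plate 40 wide, z -76 to 20. Mass 0.28 to 0.46 kg; a 50 N grip is enough.
- flange (a point): Centre of the back face (towards the post) of the arm's flange, a plate 40 wide (y), 112 tall, 4 thick; 60 mm along +x and 20 mm below the grip point; same axes as there. When the arm is home this face lies on the front of the strip.
- upper_hook (a point): Underside of the arm's upper hook tab where it leaves the flange, 2 mm above the grip point. Two tabs, this and one 40 mm below, 6 mm wide: a neck 8 mm tall reaching 11.5 mm out of the flange in x, at its end a lip 4 mm thick hanging 10 mm below the neck's underside. Home: necks' undersides rest on the slots' lower edges (nominal grip point height 176 mm).
- post: Fixed post, 261 mm tall. Origin on the bench under the middle of the strip's front; x into the post (front face x = 0 looks to -x), y sideways, z up. Steel strip 5 thick, 68 wide, z 30 to 245, on two rails, with one column of four slots, 9 wide, 29 tall, lower edges nominally z = 58, 98, 138, 178; the strip is bolted on with play (see upper_slot). It does not yield when pushed.
- upper_slot (a point): Nominal middle of the lower edge of the uppermost slot, on the front face, 178 mm up; post's axes. The real slots and catch lie together up to 6.5 mm to either side (y) and 3 mm up or down from nominal: not measured, to be felt. To enter, necks' undersides must be 10 to 21 mm above the slots' lower edges; tabs that miss meet the strip with the flange still 11.5 mm away.
- catch (a joint): Spring catch: brass block in the strip, 16 wide, 12 tall (nominal z 214 to 226), 6 mm proud of its front. In m: 0 = out (at rest), about 0.006 = pushed flush by the flange; 2 N to start, 4 N when flush. Its friction hinders the arm from dropping home by itself. Once the flange's top has passed below it (2 mm before fully down) it springs out again.
- vise: Fixed blue bench vise, 115 mm tall, about 170 long and 120 wide; leave alone. Origin on the bench under the front of its body.
- tee: Loose copper tee, 80 x 56 mm, 25 tall, lying; leave in place.
- angle: Loose plain piece of steel angle without hooks, 120 x 40 mm, 40 tall; leave in place.
- flux: Loose round metal tin, 64 mm across, 45 tall; leave in place.
- tape: Loose tape measure, 75 x 40 mm, 65 tall; leave in place.
- brush: Loose brush, lying; leave in place.
- wrench: Loose wrench, lying; leave in place.
Mind the look-alikes: they are no part of the job. What is shaped like the part that bears bracket_grip but blue is not meant.

How it is judged:
On the way, in this order (a step that is already met when the one before it is completed fails the run):
1. the arm is lifted off the bench (height (world z) of bracket_grip above 0.115 m), for 0.1 s.
2. both hooks are in the two uppermost slots and the flange lies flat on the strip, pushing the catch in (x of bracket_grip in the frame of post above -0.064 m and z of bracket_grip in the frame of post between 0.179 and 0.204 m and value of joint catch above 0.003 m), for 0.05 s.
At the end, for the whole second after the job is handed in: The arm hangs at rest by both hooks in the two uppermost slots: its grip point 56 to 66 mm in front of the strip, within 11 mm of the post's middle plane and 167 to 183 mm above the bench, upright within 0.09 rad, and the spring catch is out again (less than 1.5 mm pushed in) above the flange (x of bracket_grip in the frame of post between -0.066 and -0.056 m and y of bracket_grip in the frame of post between -0.011 and 0.011 m and z of bracket_grip in the frame of post between 0.167 and 0.183 m and value of joint catch below 0.0015 m and angle between bracket_grip's own z axis and vertical below 0.09 rad and linear speed of bracket below 0.02 m/s); the robot touches nothing.
It fails at once if the robot, holding or pushing the arm, presses it on the post with more than 60 N, all contacts added up (contact force between bracket and post above 60 N and contact force between the fingers and bracket above 3 N).
It fails at once if one of the other loose things is moved more than 25 mm (distance of any of tee, angle, flux, tape, brush, wrench from where it was at the start of the episode above 0.025 m).
It also fails if it takes over 48 s, if anything falls off the work surface, if the arm or the gripper's body presses on something with over 40 N, if the wrist force passes 120 N, or if a joint passes its speed limit or range.

### The arm

A 7-joint arm with a two-finger parallel gripper is mounted at the origin on the work surface. World frame = base frame: x ahead of the robot, y to its left, z up, the work surface at z = 0. Lengths are in m, angles in rad, forces in N, time in s.
With the tool pointing down it reaches from about 0.425 to 0.95 m from the base axis. Payload 4.7 kg.
Tool frame: the origin (TCP) lies at the very end of the fingers, on their centre line; the grasp point (between the pads) lies 19 mm behind it; z points along the fingers, y is the line along which they close (so a half turn about z gives the same grasp; the last joint's range is limited). The gripper opens to 85 mm and grips with 20 to 120 N. Pads are 22 mm wide; open, the fingers measure 114 mm over their backs; the gripper's body (76 mm by 85 mm) begins 54 mm behind the grasp point. The pads swing forward as they close: fully open they stand 13 mm farther back than shut.
Start: joints at [-1.138, 0.469, -0.049, 1.532, 0.024, 1.141, -0.082], TCP at [0.301, 0.604, 0.231] pointing down, gripper open.
Joint ranges: [-2.59, 2.59], [-0.33, 1.99], [-1.39, 1.29], [0.1, 2.45], [-1.04, 4.18], [0.21, 1.99], [-2.66, 2.66]. Speed limits (rad/s): [2.57, 2.57, 3.14, 3.14, 3.14, 3.14, 3.14].

### API

Orientations are given as a unit quaternion [w, x, y, z].
In Python, from workcell import manip, camera, camera_model, models gives the robot as it stands.
- The arm moves only by the tool carry_out, never from a script. Its argument "series" is one flat list of numbers, 7 for each row, row after row: the shift along the tool's x, y, z in m, then the turn, a rotation vector about the tool's x, y, z in degrees, then the opening, from 0 (shut) to 1 (fully open). A call has 1 to 20 rows; each row is the pose to reach, as a shift and turn from the pose commanded when the call began, along the tool's axes at that moment; what a row does not reach only later rows make up. A row lasts 1/8 s, in which the tool goes at most 62.5 mm and 10.7 degrees, less where a joint would pass 70% of its speed; a pose out of reach is approached as far as the arm can. A call with a gripper value outside its range is refused whole. The fingers move at their own pace and stop on an object; "grip_force" is the grip in N (left out, the last holds). Time passes only in rows, so rows that repeat a pose let the fingers close. It gives the time, the measured TCP pose, the force, the opening and the grip force at its end, in the units of the state.
- manip.read_state(): the state, without advancing time (a new reading comes with each control period).
- camera(name): name is "scene" or "top" or "wrist"; returns (picture, depth): 420x560x3 uint8, red, green, blue; 420x560 float32, m along the optical axis (not along the pixel's ray), 0 where there is no reading.
- camera_model(name): a dict with "camera_matrix" (3x3 intrinsics, pixels), "view" (4x4, takes a point from world to camera coordinates). Camera axes: x right, y down, z forward; pixel columns grow to the right and rows downward; lengths in m; the calibration is good to about 2 mm. A picture is of the moment at which its call begins: read the wrist's pose just before it. camera_model takes no time and is no camera call; for the wrist camera it gives the pose at the moment of the call.
- manip.hand_in(): hands the job in; it is judged then, once.
Trained networks look in the newest picture that a camera, given by its name, has taken for a name from the list of things; names that differ only in an ending like _2 or _b are one class to them, and where a whole thing is asked for, a point or a joint stands for the part that bears it (a point fixed in the world has none). Each returns a list of dicts, best first, with "confidence" (0 to 1); they miss things now and then, are a little off and sometimes report something else, mostly with a low value. They report only what shows in the picture. A call takes as long as a camera call. They do not tell look-alikes from the thing itself.
- models.silhouettes(label, camera): "mask" (420x560 bool, what is visible of it) and "extent" ([left, top, right, bottom] in pixels, round what is visible of it).
The state is a dict: "time": time; "joint_positions": joint angles; "qvel": joint speeds; "tau": joint torques, N m; "tcp_pos": TCP position; "eef_rot": TCP orientation; "force": force on the tool from outside, world axes, zero at the start; "wrist_torque": the same for the moment, N m; "grip_width": opening from 0.0 (shut) to 1.0 (fully open); "grasp_force": force on a finger pad.
Only numpy, scipy, OpenCV 4.12 (cv2) and the standard library are available. Lean on these libraries where they do the work, as an engineer would, in place of code of your own. Each camera call takes 0.05 s, during which the arm holds its last target. There are 200 camera calls.

## Working session

There is one attempt and no reset: what is moved stays moved. The work goes in short steps, Python scripts to look and compute and a tool call to move; the robot and the scene stay as the last step left them, time stands still between calls to the robot, and variables do not carry over. Pictures are saved under pics/ and viewed, at most 10 in all, crops included, and the job is handed in when it is done.

Besides the shell and the picture viewer there is one more tool, called after "Call:" by a JSON object that holds its "api" and its "payload". carry_out: Moves the arm, as the interface text tells. Its arguments: {"type":"object","properties":{"series":{"type":"array","items":{"type":"number"}},"grip_force":{"type":"number"}},"required":["series"]}

```bash
mkdir -p pics
cat > h.py <<'E'
import numpy as np, cv2
from workcell import manip, camera, camera_model, models
def cloud(name,d,cm):
    K=cm["camera_matrix"];V=np.array(cm["view"]);K=np.array(K)
    v,u=np.indices(d.shape)
    P=np.stack([(u-K[0,2])/K[0,0]*d,(v-K[1,2])/K[1,1]*d,d],-1)
    W=(P-V[:3,3])@V[:3,:3]
    W[d==0]=np.nan
    return W
def save(n,im): cv2.imwrite("pics/"+n,cv2.cvtColor(im,cv2.COLOR_RGB2BGR))
E
python3 - <<'E'
from h import *
s=manip.read_state();print({k:np.round(v,3).tolist() for k,v in s.items()})
ims=[]
for c in("scene","top"):
    im,d=camera(c);cm=camera_model(c);W=cloud(c,d,cm);np.savez(c+".npz",im=im,d=d,W=W);ims.append(im)
    save(c+".png",im)
    for l in("bracket_grip","post","vise"):
        for m in models.silhouettes(l,c):
            k=m["mask"];p=W[k];p=p[~np.isnan(p[:,0])];hsv=cv2.cvtColor(im,cv2.COLOR_RGB2HSV)[k]
            print(c,l,round(m["confidence"],2),m["extent"],k.sum(),np.round(np.nanpercentile(p,[2,50,98],axis=0),3).tolist() if len(p) else 0,np.median(hsv,axis=0))
E
```

```text
{'time': 0.0, 'joint_positions': [-1.138, 0.469, -0.049, 1.534, 0.024, 1.141, -0.082], 'qvel': [-0.001, 0.002, 0.002, 0.001, -0.002, -0.001, 0.002], 'tau': [-0.001, -51.03, -0.048, -23.773, 0.01, 0.007, -0.0], 'tcp_pos': [0.3, 0.604, 0.23], 'eef_rot': [-0.0, 0.229, 0.973, -0.001], 'force': [0.254, -0.416, 0.197], 'wrist_torque': [-0.021, -0.049, -0.026], 'grasp_force': 0.0, 'grip_width': 1.003}
scene bracket_grip 0.94 [256.8, 143.1, 287.5, 190.3] 598 [[0.166, -0.278, -0.002], [0.289, -0.186, 0.066], [0.355, -0.167, 0.106]] [110. 218.  91.]
scene bracket_grip 0.87 [282.3, 202.2, 320.6, 232.4] 487 [[0.38, -0.005, -0.002], [0.41, 0.064, 0.081], [0.501, 0.08, 0.109]] [12. 10. 87.]
scene post 0.55 [248.0, 222.5, 308.7, 329.2] 3477 [[0.613, 0.114, 0.001], [0.654, 0.167, 0.042], [0.722, 0.234, 0.261]] [53.  9. 81.]
scene vise 0.76 [176.1, 197.1, 229.6, 250.9] 1657 [[0.571, -0.21, 0.003], [0.662, -0.142, 0.086], [0.708, -0.111, 0.117]] [108. 187. 108.]
top bracket_grip 0.89 [264.7, 197.2, 280.3, 252.9] 306 [[0.379, 0.042, 0.01], [0.46, 0.057, 0.092], [0.5, 0.074, 0.115]] [ 30.   15.5 116. ]
top bracket_grip 0.57 [363.4, 262.5, 387.5, 318.9] 417 [[0.228, -0.214, 0.001], [0.278, -0.189, 0.09], [0.347, -0.172, 0.113]] [111. 121. 106.]
top post 0.64 [200.3, 120.7, 259.3, 170.3] 2269 [[0.608, 0.108, 0.001], [0.626, 0.153, 0.102], [0.721, 0.228, 0.264]] [30. 27. 65.]
top vise 0.88 [328.5, 115.9, 388.6, 184.1] 2204 [[0.562, -0.218, -0.0], [0.632, -0.16, 0.112], [0.696, -0.111, 0.12]] [109.  80.  95.]
```

```bash
python3 -c "
import cv2,numpy as np
a=cv2.imread('pics/scene.png');b=cv2.imread('pics/top.png')
cv2.imwrite('pics/both.png',cv2.resize(np.vstack([a,b]),(0,0),fx=.7,fy=.7))"
```

```text
(no output)
```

View pics/both.png

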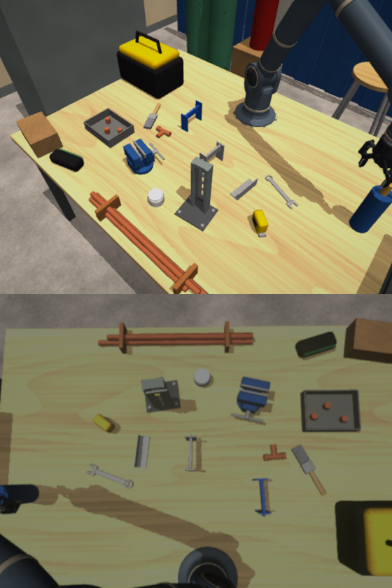

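Run:
```python
from h import *
z=np.load("top.npz");im=z["im"];a=cv2.resize(im[110:330,190:400],(0,0),fx=2.5,fy=2.5,interpolation=cv2.INTER_CUBIC);save("crop_top.png",a)
W=z["W"]
# strip/post top and bracket points
P=W.reshape(-1,3)
def rect(m):
    q=P[m][:,:2];r=cv2.minAreaRect((q*1000).astype(np.float32));print(len(q),np.round(q.mean(0),4),r)
x,y,zz=P.T
rect((zz>.09)&(zz<.13)&(x>.36)&(x<.52)&(y>.02)&(y<.1))
rect((zz>.235)&(x>.57)&(x<.76)&(y>.08)&(y<.27))
rect((zz>.255)&(x>.57)&(x<.76)&(y>.08)&(y<.27))
```

```text
226 [0.4398 0.0584] ((439.46429443359375, 57.828857421875), (39.364524841308594, 120.43761444091797), 88.7536392211914)
652 [0.6327 0.1645] ((633.5281982421875, 163.36007690429688), (44.592567443847656, 74.0704574584961), 8.206291198730469)
478 [0.6375 0.1667] ((637.9420776367188, 167.06674194335938), (33.919281005859375, 68.27539825439453), 7.207684516906738)
```

View pics/crop_top.png

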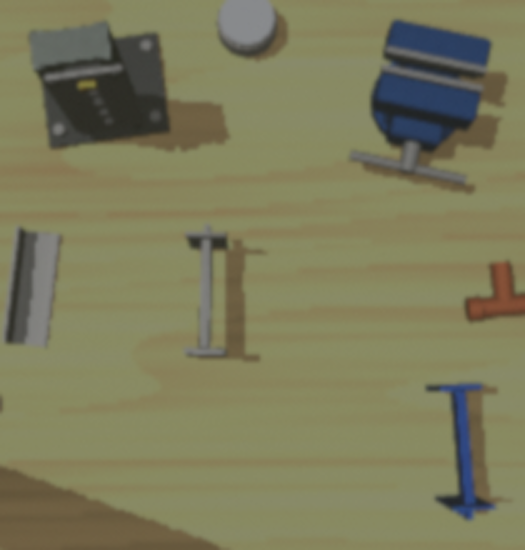

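Candidates in the top picture: the grey arm at (272,225), the blue look-alike arm at (375,290) and the grey plain angle at (203,225). I choose the grey arm with the two end plates. The crop shows its flange end towards +x. The post at (230,145) has its brass catch and slots facing the robot, with the post's yaw at about +7°.

```bash
cat >> h.py <<'E'
from scipy.spatial.transform import Rotation as Ro
def tcp():
    s=manip.read_state();q=s["eef_rot"];return np.array(s["tcp_pos"]),Ro.from_quat([q[1],q[2],q[3],q[0]])
E
python3 - <<'E'
from h import *
cm=camera_model("wrist");V=np.array(cm["view"]);p,R=tcp()
c=-V[:3,:3].T@V[:3,3]
print("cam in tool",R.inv().apply(c-p).round(3),"axes",np.round(R.inv().as_matrix()@V[:3,:3].T,3).tolist(),np.array(cm["camera_matrix"]).round(1).tolist())
# front face of strip from top + scene
for n in("top","scene"):
    W=np.load(n+".npz")["W"];P=W.reshape(-1,3);x,y,z=P.T
    for lo,hi in((.03,.12),(.12,.24)):
        m=(z>lo)&(z<hi)&(x>.56)&(x<.75)&(y>.09)&(y<.25);q=P[m]
        if len(q)>20:print(n,lo,len(q),np.percentile(q,[2,50,98],axis=0).round(3).tolist(),cv2.minAreaRect((q[:,:2]*1000).astype(np.float32)))
E
```

```text
cam in tool [ 0.082  0.001 -0.142] axes [[0.0, -0.948, -0.319], [1.0, -0.0, 0.001], [-0.001, -0.319, 0.948]] [[351.8, 0.0, 277.5], [0.0, 351.8, 203.3], [0.0, 0.0, 1.0]]
top 0.03 259 [[0.611, 0.125, 0.035], [0.616, 0.159, 0.076], [0.655, 0.197, 0.119]] ((621.2853393554688, 156.91436767578125), (40.30712890625, 74.98236846923828), 31.865375518798828)
top 0.12 450 [[0.61, 0.125, 0.123], [0.617, 0.156, 0.185], [0.654, 0.197, 0.238]] ((631.573486328125, 163.02796936035156), (45.90171813964844, 73.91002655029297), 8.739015579223633)
scene 0.03 587 [[0.622, 0.139, 0.032], [0.641, 0.153, 0.074], [0.664, 0.204, 0.118]] ((639.035400390625, 168.63232421875), (44.48463439941406, 69.49893188476562), 7.341300964355469)
scene 0.12 800 [[0.621, 0.138, 0.122], [0.647, 0.153, 0.176], [0.664, 0.204, 0.236]] ((639.7176513671875, 168.73202514648438), (43.41323471069336, 69.02764129638672), 7.329039573669434)
```

Call:
{"api": "carry_out", "payload": {"series": [-0.034,-0.039,-0.01,0,0,-2.5,1,-0.068,-0.078,-0.02,0,0,-5,1,-0.102,-0.118,-0.03,0,0,-7.6,1,-0.136,-0.157,-0.04,0,0,-10,1,-0.17,-0.196,-0.05,0,0,-12.7,1,-0.205,-0.235,-0.06,0,0,-15.3,1,-0.239,-0.274,-0.07,0,0,-18,1,-0.273,-0.314,-0.08,0,0,-20.4,1,-0.307,-0.353,-0.09,0,0,-23,1,-0.341,-0.392,-0.1,0,0,-25.5,1,-0.341,-0.392,-0.1,0,0,-25.5,1,-0.341,-0.392,-0.1,0,0,-25.5,1], "grip_force": 50}}

```text
time: 1.9
tcp_pos: [0.4311, 0.102, 0.3313]
eef_rot: [0.0, 0.008, 1.0, 0.0]
force: [0.1, 0.4, -1.3]
grip_width: 1.001
grasp_force: 0.0
```

```bash
cat > w.py <<'E'
from h import *
import sys
n=sys.argv[1]
p,R=tcp();cm=camera_model("wrist");im,d=camera("wrist");W=cloud("wrist",d,cm);np.savez(n+".npz",im=im,d=d,W=W);save(n+".png",im)
print("tcp",p.round(4),"yaw of -x",R.as_euler("xyz",degrees=True).round(2),R.as_matrix().round(4).tolist())
for l in("bracket_grip","post","catch"):
    for m in models.silhouettes(l,"wrist"):
        k=m["mask"];q=W[k];q=q[~np.isnan(q[:,0])];print(l,round(m["confidence"],2),m["extent"],np.percentile(q,[2,50,98],axis=0).round(3).tolist())
E
python3 w.py w1
```

```text
tcp [0.4311 0.102  0.3313] yaw of -x [179.96   0.   179.05] [[-0.9999, 0.0166, 0.0], [0.0166, 0.9999, 0.0007], [-0.0, 0.0007, -1.0]]
bracket_grip 0.94 [218.9, 111.4, 260.1, 228.9] [[0.382, 0.039, -0.001], [0.46, 0.06, 0.09], [0.502, 0.078, 0.112]]
bracket_grip 0.63 [0.0, 23.9, 66.4, 92.3] [[0.294, -0.196, 0.008], [0.339, -0.183, 0.07], [0.352, -0.166, 0.096]]
post 0.84 [277.6, 263.9, 383.2, 404.8] [[0.612, 0.111, 0.006], [0.621, 0.166, 0.118], [0.707, 0.23, 0.227]]
post 0.64 [453.3, 217.7, 517.2, 275.1] [[0.527, 0.348, 0.011], [0.548, 0.368, 0.062], [0.582, 0.409, 0.066]]
catch 0.69 [332.4, 379.4, 348.4, 395.5] [[0.472, 0.127, 0.214], [0.613, 0.16, 0.222], [0.619, 0.165, 0.357]]
```

View pics/w1.png

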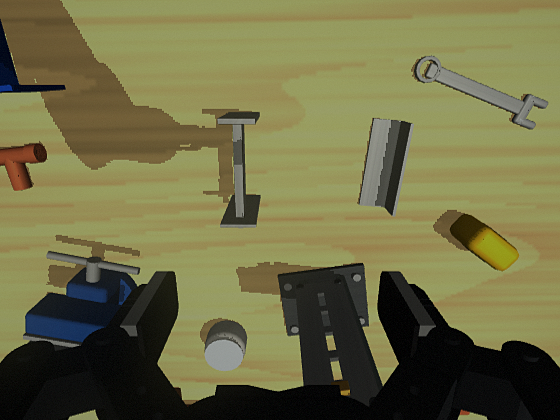

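The picture is upside down. It shows the grey arm at (240,170) with its tall flange end towards the post at (240,212), and the post with its slots at (330,330). Next I fit both precisely.

```bash
cat > fit.py <<'E'
from h import *
import sys
W=np.load(sys.argv[1]+".npz")["W"];P=W.reshape(-1,3);P=P[~np.isnan(P[:,0])];x,y,z=P.T
m=(z>.084)&(z<.096)&(x>.36)&(x<.53)&(y>.02)&(y<.1)
q=P[m]
q=q[(q[:,0]>.395)&(q[:,0]<.485)&(abs(q[:,1]-.058)<.012)];c=np.polyfit(q[:,0],q[:,1],1);print("bar",len(q),"yaw",np.degrees(np.arctan(c[0])),"y@.44",np.polyval(c,.44),"z",np.median(q[:,2]))
m=(x>.36)&(x<.53)&(y>.02)&(y<.1)&(z>.05);q=P[m];print("x rng",np.percentile(q[:,0],[.5,1,2,50,98,99,99.5]).round(4))
f=P[m&(z>.1)];print("flange",len(f),np.percentile(f,[2,50,98],axis=0).round(4).tolist())
# strip front plane
m=(z>.04)&(z<.21)&(x>.58)&(x<.65)&(y>.11)&(y<.21);q=P[m]
best=None;rng=np.random.default_rng(0)
for i in range(800):
    a=q[rng.choice(len(q),3,False)];n=np.cross(a[1]-a[0],a[2]-a[0]);n/=np.linalg.norm(n)+1e-12
    if abs(n[0])<.9:continue
    k=abs((q-a[0])@n)<.002
    if best is None or k.sum()>best.sum():best=k
s=q[best];c0=s.mean(0);n=np.linalg.svd(s-c0)[2][2];n*=np.sign(n[0]);yaw=np.arctan2(n[1],n[0]);u=np.array([-np.sin(yaw),np.cos(yaw)])
t=(s[:,:2]-c0[:2])@u
print("strip",len(s),len(q),"n",n.round(4),"yaw",np.degrees(yaw),"c0",c0.round(4),"t",np.percentile(t,[0.5,2,50,98,99.5]).round(4))
for lo in np.arange(.04,.21,.03):
    k=(s[:,2]>lo)&(s[:,2]<lo+.03)
    if k.sum()>5: print(lo.round(2),k.sum(),t[k].min().round(4),t[k].max().round(4), ((s[k][:,:2]).mean(0)-0).round(4))
np.savez("strip.npz",s=s)
E
python3 fit.py w1; for n in top; do python3 fit.py $n; done
```

```text
bar 747 yaw -1.4260091790435836 y@.44 0.05912527376173639 z 0.09064100953376678
x rng [0.3826 0.3843 0.394  0.4203 0.4953 0.4958 0.4964]
flange 19093 [[0.4137, 0.0332, 0.3482], [0.4202, 0.0579, 0.3991], [0.4406, 0.0971, 0.4181]]
strip 5321 5848 n [0.9911 0.133  0.002 ] yaw 7.642012337271418 c0 [0.6194 0.1584 0.1405] t [-0.0339 -0.033   0.0008  0.0326  0.0335]
0.04 589 -0.0341 0.0336 [0.6195 0.1585]
0.07 697 -0.0342 0.0337 [0.6195 0.1584]
0.1 782 -0.0342 0.0337 [0.6195 0.1584]
0.13 1002 -0.0342 0.0337 [0.6195 0.1581]
0.16 1277 -0.0342 0.0337 [0.6194 0.1584]
0.19 974 -0.0342 0.0338 [0.6193 0.1584]
bar 140 yaw -0.32785130952270614 y@.44 0.05823883355578174 z 0.09180489590068117
x rng [0.3782 0.3783 0.3795 0.4504 0.5    0.5029 0.5056]
flange 38 [[0.3844, 0.0387, 0.1003], [0.4923, 0.0562, 0.1124], [0.4948, 0.0757, 0.1182]]
strip 463 527 n [ 0.991   0.1335 -0.0027] yaw 7.670938077981385 c0 [0.6156 0.1578 0.1279] t [-0.0339 -0.0329  0.0007  0.0325  0.0335]
0.04 75 -0.0335 0.0334 [0.6153 0.1585]
0.07 78 -0.0341 0.0333 [0.6155 0.1577]
0.1 72 -0.0336 0.0335 [0.6157 0.1577]
0.13 91 -0.034 0.0336 [0.6156 0.1585]
0.16 94 -0.034 0.0346 [0.6159 0.1564]
0.19 53 -0.033 0.0332 [0.6157 0.1582]
```

```bash
cat > slots.py <<'E'
from h import *
import sys
n=sys.argv[1];D=np.load(n+".npz");W=D["W"];cmV=np.load(n+"_v.npz")["V"] if len(sys.argv)>2 else np.array(camera_model("wrist")["view"])
s=np.load("strip.npz")["s"];c0=s.mean(0);nn=np.linalg.svd(s-c0)[2][2];nn*=np.sign(nn[0]);yaw=np.arctan2(nn[1],nn[0]);u=np.array([-np.sin(yaw),np.cos(yaw),0])
C=-cmV[:3,:3].T@cmV[:3,3]
P=W.reshape(-1,3);ok=~np.isnan(P[:,0]);P=P[ok];r=P-C;k=((c0-C)@nn)/(r@nn)
I=C+r*k[:,None];t=(I-c0)@u;z=I[:,2]
sel=(k>0)&(abs(t)<.02)&(z>.03)&(z<.24)
for zz in np.arange(.04,.236,.006):
    b=sel&(abs(z-zz)<.003); far=b&(k<.985)   # beyond plane
    near=b&(k>1.004)
    if b.sum(): print(zz.round(3),b.sum(),far.sum(),(t[far].min().round(4),t[far].max().round(4)) if far.sum() else "", near.sum(),(t[near].min().round(4),t[near].max().round(4)) if near.sum() else "")
f=(P[:,2]>.096)&(P[:,2]<.13)&(P[:,0]>.36)&(P[:,0]<.53)&(P[:,1]>.02)&(P[:,1]<.1);q=P[f];print("flange",len(q),q.min(0).round(4),np.median(q,axis=0).round(4),q.max(0).round(4))
f=(P[:,2]>.03)&(P[:,2]<.13)&(P[:,0]>.36)&(P[:,0]<.41)&(P[:,1]>.02)&(P[:,1]<.1);q=P[f];print("back",len(q),np.percentile(q[:,0],[1,5,20]).round(4),np.percentile(q,[2,98],axis=0).round(4).tolist())
print("center line y at c0",c0)
E
python3 fit.py w1 >/dev/null; python3 slots.py w1
```

```text
0.04 66 0  3 (np.float64(-0.0156), np.float64(0.0145))
0.046 66 0  2 (np.float64(-0.0087), np.float64(-0.0001))
0.052 72 0  0 
0.058 74 0  1 (np.float64(-0.0042), np.float64(-0.0042))
0.064 75 7 (np.float64(-0.0039), np.float64(0.003)) 0 
0.07 80 19 (np.float64(-0.0046), np.float64(0.0037)) 1 (np.float64(0.0098), np.float64(0.0098))
0.076 83 17 (np.float64(-0.004), np.float64(0.0039)) 1 (np.float64(0.0092), np.float64(0.0092))
0.082 84 19 (np.float64(-0.0045), np.float64(0.0036)) 1 (np.float64(-0.0136), np.float64(-0.0136))
0.088 88 7 (np.float64(-0.0035), np.float64(0.004)) 1 (np.float64(0.0118), np.float64(0.0118))
0.094 92 0  2 (np.float64(-0.0187), np.float64(0.0041))
0.1 94 0  3 (np.float64(-0.0088), np.float64(0.0057))
0.106 100 17 (np.float64(-0.0045), np.float64(0.0038)) 1 (np.float64(-0.0121), np.float64(-0.0121))
0.112 103 22 (np.float64(-0.0044), np.float64(0.0035)) 1 (np.float64(0.0058), np.float64(0.0058))
0.118 108 24 (np.float64(-0.0046), np.float64(0.0039)) 2 (np.float64(-0.0194), np.float64(-0.0087))
0.124 111 25 (np.float64(-0.0045), np.float64(0.004)) 1 (np.float64
[... 980 characters left out ...]
t64(0.0039)) 6 (np.float64(-0.0163), np.float64(0.016))
0.202 199 44 (np.float64(-0.0044), np.float64(0.004)) 2 (np.float64(-0.0093), np.float64(-0.0056))
0.208 211 15 (np.float64(-0.0038), np.float64(0.0039)) 37 (np.float64(-0.0176), np.float64(0.018))
0.214 201 0  133 (np.float64(-0.02), np.float64(0.0142))
0.22 224 0  156 (np.float64(-0.02), np.float64(0.02))
0.226 232 0  140 (np.float64(-0.0199), np.float64(0.0183))
0.232 239 0  189 (np.float64(-0.0197), np.float64(0.0186))
flange 372 [0.3818 0.0379 0.096 ] [0.4955 0.0581 0.1062] [0.4994 0.0792 0.1138]
back 618 [0.382  0.3821 0.3826] [[0.382, 0.0415, 0.038], [0.4086, 0.0799, 0.0969]]
center line y at c0 [0.61942275 0.15835846 0.14045441]
```

The slots show clearly, and the holes lie on the strip's visible centre line. The whole strip is about 6 mm to −y of the post's cap. I approach above the arm.

Call:
{"api": "carry_out", "payload": {"series": [-0.004,-0.02,0.05,0,0,0.5,1,-0.0088,-0.0428,0.1,0,0,0.5,1,-0.0088,-0.0428,0.15,0,0,0.5,1,-0.0088,-0.0428,0.19,0,0,0.5,1,-0.0088,-0.0428,0.19,0,0,0.5,1]}}

```text
time: 2.72
tcp_pos: [0.4371, 0.0587, 0.139]
eef_rot: [-0.003, 0.012, 1.0, -0.001]
force: [-0.2, -0.9, -0.3]
grip_width: 1.0
grasp_force: 0.0
```

```bash
python3 w.py w2; python3 fit.py w2
```

```text
tcp [0.4371 0.0587 0.139 ] yaw of -x [-179.87   -0.39  178.62] [[-0.9997, 0.0241, -0.0068], [0.0241, 0.9997, -0.002], [0.0068, -0.0022, -1.0]]
bracket_grip 0.91 [243.2, 121.3, 311.7, 341.9] [[0.382, 0.039, 0.009], [0.483, 0.059, 0.091], [0.497, 0.077, 0.112]]
post 0.64 [323.6, 358.3, 398.0, 405.7] [[0.613, 0.102, 0.001], [0.624, 0.134, 0.008], [0.648, 0.167, 0.042]]
bar 2376 yaw -1.4182339074842643 y@.44 0.05860445621849283 z 0.09069521610845617
x rng [0.3818 0.3819 0.3822 0.4253 0.4958 0.4964 0.4975]
flange 14388 [[0.42, 0.0217, 0.1043], [0.4229, 0.0595, 0.2188], [0.4959, 0.0983, 0.2267]]
strip 62 66 n [ 0.7926 -0.1684 -0.586 ] yaw -11.99369595121488 c0 [0.621  0.1326 0.0421] t [-0.0055 -0.0048  0.      0.0053  0.0059]
0.04 62 -0.0058 0.006 [0.621  0.1326]
```

Call:
{"api": "carry_out", "payload": {"series": [-0.002,0,0.04,0,0,0,1,-0.002,0,0.07,0,0,0,1,-0.002,0,0.082,0,0,0,1,-0.002,0,0.082,0,0,0,1,-0.002,0,0.082,0,0,0,0,-0.002,0,0.082,0,0,0,0,-0.002,0,0.082,0,0,0,0,-0.002,0,0.082,0,0,0,0,-0.002,0,0.082,0,0,0,0,-0.002,0,0.082,0,0,0,0], "grip_force": 60}}

```text
time: 4.18
tcp_pos: [0.4416, 0.0583, 0.0596]
eef_rot: [0.0, 0.013, 1.0, -0.0]
force: [0.0, -1.8, 4.9]
grip_width: 0.105
grasp_force: 59.0
```

```bash
python3 -c "
from h import *
print(tcp()[0].round(4),tcp()[1].as_matrix().round(4).tolist(),manip.read_state()['force'])"
```

```text
[0.4416 0.0583 0.0596] [[-0.9997, 0.0252, 0.0002], [0.0252, 0.9997, -0.0], [-0.0002, -0.0, -1.0]] [ 0.04081559 -1.75716702  4.86912324]
```

Call:
{"api": "carry_out", "payload": {"series": [0,0,-0.02,0,0,0,0,0,0,-0.05,0,0,0,0,0,0,-0.08,0,0,0,0,-0.01,0.01,-0.11,0,0,-1,0,-0.03,0.03,-0.117,0,0,-3,0,-0.05,0.05,-0.117,0,0,-5,0,-0.07,0.07,-0.117,0,0,-7,0,-0.085,0.085,-0.117,0,0,-9.1,0,-0.0937,0.0912,-0.117,0,0,-9.1,0,-0.0937,0.0912,-0.117,0,0,-9.1,0,-0.0937,0.0912,-0.117,0,0,-9.1,0]}}

```text
time: 5.55
tcp_pos: [0.5365, 0.1462, 0.1758]
eef_rot: [-0.001, -0.066, 0.998, -0.0]
force: [-0.6, -1.0, -4.9]
grip_width: 0.103
grasp_force: 58.9
```

```bash
python3 w.py w3; python3 fit.py w3|tail -9; python3 slots.py w3 | awk '$1>.17'
```

```text
tcp [0.5365 0.1462 0.1758] yaw of -x [-1.7997e+02 -1.0000e-01 -1.7243e+02] [[-0.9913, -0.1317, -0.0017], [-0.1317, 0.9913, -0.0008], [0.0017, -0.0005, -1.0]]
bracket_grip 0.67 [217.0, 127.7, 342.5, 387.9] [[0.475, 0.121, 0.133], [0.487, 0.144, 0.207], [0.589, 0.16, 0.213]]
post 0.88 [216.5, 251.9, 349.5, 318.1] [[0.606, 0.103, 0.001], [0.628, 0.207, 0.008], [0.671, 0.233, 0.013]]
post 0.25 [1.0, 244.4, 5.2, 274.8] [[0.642, -0.118, 0.0], [0.653, -0.116, 0.003], [0.667, -0.114, 0.005]]Traceback (most recent call last):
  File "fit.py", line 6, in <module>
    q=q[(q[:,0]>.395)&(q[:,0]<.485)&(abs(q[:,1]-.058)<.012)];c=np.polyfit(q[:,0],q[:,1],1);print("bar",len(q),"yaw",np.degrees(np.arctan(c[0])),"y@.44",np.polyval(c,.44),"z",np.median(q[:,2]))
                                                               ~~~~~~~~~~^^^^^^^^^^^^^^^^^
    raise TypeError("expected non-empty vector for x")
TypeError: expected non-empty vector for x
Traceback (most recent call last):
  File "slots.py", line 13, in <module>
    f=(P[:,2]>.096)&(P[:,2]<.13)&(P[:,0]>.36)&(P[:,0]<.53)&(P[:,1]>.02)&(P[:,1]<.1);q=P[f];print("flange",len(q),q.min(0).round(4),np.median(q,axis=0).round(4),q.max(0).round(4))
                                                                                                                 ~~~~~^^^
ValueError: zero-size array to reduction operation minimum which has no identity
```

View pics/w3.png

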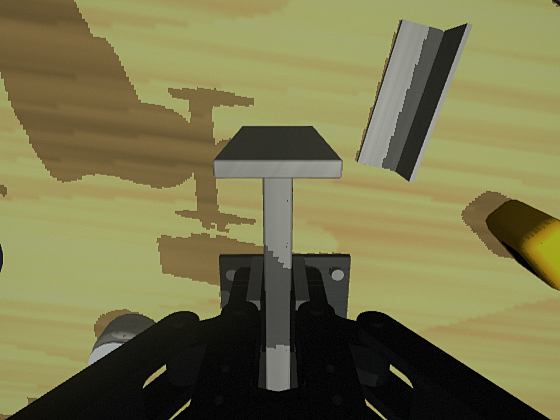

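The arm is held square, with its flange towards the post at the bottom of the image (bar along column 278). I move in by feel.

Call:
{"api": "carry_out", "payload": {"series": [-0.002,0.0008,0,0,0,0,0,-0.004,0.0008,0,0,0,0,0,-0.006,0.0008,0,0,0,0,0,-0.008,0.0008,0,0,0,0,0,-0.009,0.0008,0,0,0,0,0,-0.009,0.0008,0,0,0,0,0]}}

```text
time: 6.5
tcp_pos: [0.5463, 0.1493, 0.1762]
eef_rot: [-0.0, -0.067, 0.998, 0.0]
force: [-0.2, 0.3, -3.5]
grip_width: 0.107
grasp_force: 58.9
```

Call:
{"api": "carry_out", "payload": {"series": [-0.001,0,0,0,0,0,0,-0.002,0,0,0,0,0,0,-0.003,0,0,0,0,0,0,-0.003,0,0,0,0,0,0]}}

```text
time: 7.0
tcp_pos: [0.5493, 0.1497, 0.1763]
eef_rot: [0.0, -0.067, 0.998, 0.0]
force: [0.9, -0.2, -3.8]
grip_width: 0.106
grasp_force: 58.9
```

Call:
{"api": "carry_out", "payload": {"series": [-0.001,0,0,0,0,0,0,-0.002,0,0,0,0,0,0,-0.003,0,0,0,0,0,0,-0.003,0,0,0,0,0,0]}}

```text
time: 7.5
tcp_pos: [0.5523, 0.15, 0.1763]
eef_rot: [0.0, -0.067, 0.998, 0.0]
force: [-0.1, -0.4, -3.4]
grip_width: 0.103
grasp_force: 58.9
```

Call:
{"api": "carry_out", "payload": {"series": [-0.001,0,0,0,0,0,0,-0.002,0,0,0,0,0,0,-0.003,0,0,0,0,0,0,-0.003,0,0,0,0,0,0]}}

```text
time: 8.0
tcp_pos: [0.5553, 0.1504, 0.1763]
eef_rot: [0.0, -0.067, 0.998, 0.0]
force: [0.4, 0.1, -4.1]
grip_width: 0.106
grasp_force: 58.9
```

Call:
{"api": "carry_out", "payload": {"series": [-0.001,0,0,0,0,0,0,-0.002,0,0,0,0,0,0,-0.003,0,0,0,0,0,0,-0.003,0,0,0,0,0,0]}}

```text
time: 8.5
tcp_pos: [0.5578, 0.1508, 0.1762]
eef_rot: [-0.0, -0.067, 0.998, 0.0]
force: [-2.6, 0.1, -3.2]
grip_width: 0.109
grasp_force: 59.1
```

Call:
{"api": "carry_out", "payload": {"series": [-0.001,0,0,0,0,0,0,-0.002,0,0,0,0,0,0,-0.002,0,0,0,0,0,0]}}

```text
time: 8.88
tcp_pos: [0.56, 0.1511, 0.1762]
eef_rot: [-0.0, -0.067, 0.998, 0.0]
force: [-4.3, -0.4, -2.4]
grip_width: 0.107
grasp_force: 59.1
```

Call:
{"api": "carry_out", "payload": {"series": [-0.001,0,0,0,0,0,0,-0.002,0,0,0,0,0,0,-0.002,0,0,0,0,0,0]}}

```text
time: 9.25
tcp_pos: [0.562, 0.1514, 0.1762]
eef_rot: [-0.0, -0.067, 0.998, 0.0]
force: [-2.5, -0.6, -3.7]
grip_width: 0.107
grasp_force: 59.1
```

Hooks are in and the catch is yielding. Pressing on to flange contact.

Call:
{"api": "carry_out", "payload": {"series": [-0.001,0,0,0,0,0,0,-0.002,0,0,0,0,0,0,-0.002,0,0,0,0,0,0]}}

```text
time: 9.62
tcp_pos: [0.5631, 0.1515, 0.1763]
eef_rot: [-0.001, -0.067, 0.998, -0.0]
force: [-5.4, -2.0, -1.3]
grip_width: 0.11
grasp_force: 59.5
```

Call:
{"api": "carry_out", "payload": {"series": [-0.001,0,0,0,0,0,0,-0.002,0,0,0,0,0,0,-0.002,0,0,0,0,0,0]}}

```text
time: 10.0
tcp_pos: [0.5638, 0.1516, 0.1762]
eef_rot: [-0.003, -0.067, 0.998, -0.0]
force: [-9.6, -1.3, 1.1]
grip_width: 0.103
grasp_force: 59.8
```

Call:
{"api": "carry_out", "payload": {"series": [-0.001,0,0,0,0,0,0,-0.0015,0,0,0,0,0,0,-0.0015,0,0,0,0,0,0]}}

```text
time: 10.38
tcp_pos: [0.5642, 0.1517, 0.176]
eef_rot: [-0.004, -0.067, 0.998, -0.0]
force: [-11.2, -1.7, 2.6]
grip_width: 0.109
grasp_force: 60.0
```

Call:
{"api": "carry_out", "payload": {"series": [0,0,0.0015,0,0,0,0,0,0,0.003,0,0,0,0,0,0,0.0045,0,0,0,0,0,0,0.006,0,0,0,0,0,0,0.006,0,0,0,0]}}

```text
time: 11.0
tcp_pos: [0.5642, 0.1517, 0.1698]
eef_rot: [-0.004, -0.067, 0.998, -0.0]
force: [-11.4, -2.5, 2.5]
grip_width: 0.104
grasp_force: 59.8
```

Call:
{"api": "carry_out", "payload": {"series": [0,0,0.0015,0,0,0,0,0,0,0.003,0,0,0,0,0,0,0.0045,0,0,0,0,0,0,0.005,0,0,0,0,0,0,0.005,0,0,0,0]}}

```text
time: 11.62
tcp_pos: [0.5641, 0.1517, 0.1648]
eef_rot: [-0.004, -0.067, 0.998, -0.0]
force: [-11.4, -2.5, 1.3]
grip_width: 0.108
grasp_force: 59.9
```

Call:
{"api": "carry_out", "payload": {"series": [0,0,0.001,0,0,0,0,0,0,0.002,0,0,0,0,0,0,0.002,0,0,0,0]}}

```text
time: 12.0
tcp_pos: [0.564, 0.1516, 0.1628]
eef_rot: [-0.004, -0.067, 0.998, -0.0]
force: [-10.8, -1.8, 1.7]
grip_width: 0.107
grasp_force: 59.9
```

Call:
{"api": "carry_out", "payload": {"series": [0,0,0.001,0,0,0,0,0,0,0.002,0,0,0,0,0,0,0.002,0,0,0,0]}}

```text
time: 12.38
tcp_pos: [0.564, 0.1516, 0.1608]
eef_rot: [-0.004, -0.067, 0.998, -0.0]
force: [-10.9, -3.1, 1.6]
grip_width: 0.11
grasp_force: 59.9
```

Nominal bottom is at a TCP height of about 0.1596 ± 3 mm.

Call:
{"api": "carry_out", "payload": {"series": [0,0,0.001,0,0,0,0,0,0,0.0015,0,0,0,0,0,0,0.0015,0,0,0,0]}}

```text
time: 12.75
tcp_pos: [0.564, 0.1516, 0.1603]
eef_rot: [-0.004, -0.067, 0.998, -0.0]
force: [-13.4, -2.9, 8.0]
grip_width: 0.107
grasp_force: 60.8
```

Call:
{"api": "carry_out", "payload": {"series": [0,0,0.001,0,0,0,0,0,0,0.0015,0,0,0,0,0,0,0.0015,0,0,0,0]}}

```text
time: 13.12
tcp_pos: [0.5642, 0.1517, 0.1602]
eef_rot: [-0.004, -0.067, 0.998, 0.0]
force: [-17.0, -3.0, 15.5]
grip_width: 0.105
grasp_force: 62.0
```

Call:
{"api": "carry_out", "payload": {"series": [0,0,0.001,0,0,0,0,0,0,0.0015,0,0,0,0,0,0,0.0015,0,0,0,0]}}

```text
time: 13.5
tcp_pos: [0.5642, 0.1517, 0.16]
eef_rot: [-0.004, -0.067, 0.998, 0.0]
force: [-19.2, -4.1, 22.9]
grip_width: 0.111
grasp_force: 63.1
```

Hooks bottomed at TCP 0.160. I relax the pressure, then check the catch before letting go.

Call:
{"api": "carry_out", "payload": {"series": [0.002,0,-0.0015,0,0,0,0,0.004,0,-0.003,0,0,0,0,0.004,0,-0.003,0,0,0,0]}}

```text
time: 13.88
tcp_pos: [0.5629, 0.1514, 0.1601]
eef_rot: [-0.001, -0.067, 0.998, -0.0]
force: [-5.5, -1.0, 0.7]
grip_width: 0.107
grasp_force: 59.7
```

Run:
```python
from h import *
im,d=camera("top");W=cloud("top",d,camera_model("top"));np.savez("t2.npz",im=im,W=W)
for m in models.silhouettes("catch","top"): print(m["confidence"],m["extent"])
a=cv2.resize(im[100:200,180:290],(0,0),fx=4,fy=4,interpolation=cv2.INTER_CUBIC)
im2,d2=camera("scene");b=cv2.resize(im2[180:340,230:330],(0,0),fx=2.5,fy=2.5,interpolation=cv2.INTER_CUBIC)
o=np.zeros((400,a.shape[1]+b.shape[1],3),np.uint8);o[:,:440]=a;o[:,440:]=b;save("c2.png",o)
```

```text
(no output)
```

View pics/c2.png

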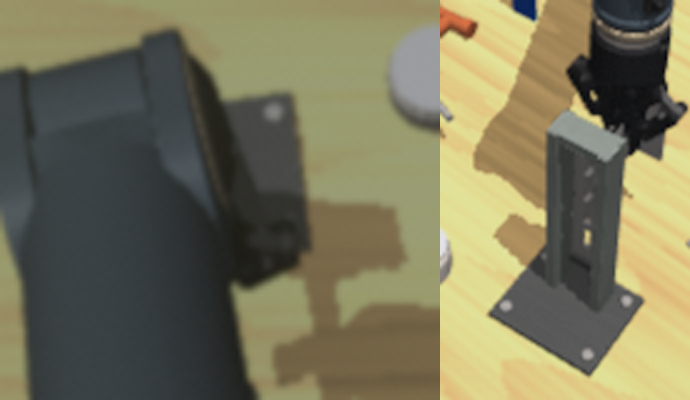

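The top view is blocked by the robot arm, and the scene view shows only the back of the post. I unload the rest, open, rise and look.

Call:
{"api": "carry_out", "payload": {"series": [0.001,0,0,0,0,0,0,0.0015,0,0,0,0,0,0,0.0015,0,0,0,0,0,0.2,0.0015,0,0,0,0,0,0.4,0.0015,0,0,0,0,0,0.7,0.0015,0,0,0,0,0,0.7,0.0015,0,0,0,0,0,0.7,0.0015,0,-0.02,0,0,0,0.7,0.0015,0,-0.05,0,0,0,0.7,0.01,0,-0.09,0,0,0,0.7,0.05,0,-0.14,0,0,0,0.7,0.1,0,-0.16,0,0,0,0.7,0.12,0,-0.16,0,0,0,0.7,0.12,0,-0.16,0,0,0,0.7]}}

```text
time: 15.78
tcp_pos: [0.4437, 0.1355, 0.3205]
eef_rot: [0.001, -0.067, 0.998, 0.001]
force: [0.5, -0.0, 0.5]
grip_width: 0.699
grasp_force: 0.0
```

```bash
python3 w.py w4
python3 - <<'E'
from h import *
z=np.load("w4.npz");P=z["W"].reshape(-1,3);P=P[~np.isnan(P[:,0])]
o=np.array([.618,.1581,0]);a=np.radians(7.64);n=np.array([np.cos(a),np.sin(a),0]);u=np.array([-np.sin(a),np.cos(a),0])
q=P-o;X=np.stack([q@n,q@u,P[:,2]],1)
b=X[(abs(X[:,1])<.004)&(X[:,0]>-.11)&(X[:,0]<-.02)&(X[:,2]>.15)&(X[:,2]<.23)];print("bar top z",np.median(b[:,2]),len(b))
for lo in np.arange(.196,.246,.004):
    b=X[(abs(X[:,1])<.007)&(X[:,0]>-.02)&(X[:,0]<.01)&(abs(X[:,2]-lo)<.002)]
    if len(b):print(round(lo,3),len(b),np.percentile(b[:,0],[5,50,95]).round(4))
im=z["im"];save("w4c.png",cv2.resize(im[180:420,180:420],(0,0),fx=2.4,fy=2.4))
E
```

```text
tcp [0.4437 0.1355 0.3205] yaw of -x [ 1.7994e+02  8.0000e-02 -1.7231e+02] [[-0.991, -0.1338, 0.0013], [-0.1338, 0.991, 0.0013], [-0.0015, 0.0011, -1.0]]
bracket_grip 0.77 [253.7, 214.6, 298.5, 377.9] [[0.498, 0.126, 0.102], [0.582, 0.151, 0.183], [0.617, 0.177, 0.212]]
bracket_grip 0.54 [0.0, 23.0, 37.4, 39.5] [[0.343, -0.205, -0.001], [0.349, -0.168, 0.026], [0.353, -0.166, 0.057]]
post 0.76 [234.9, 264.5, 324.7, 389.9] [[0.611, 0.108, 0.004], [0.622, 0.172, 0.074], [0.71, 0.234, 0.217]]
catch 0.73 [265.2, 379.8, 285.0, 389.2] [[0.612, 0.151, 0.215], [0.613, 0.158, 0.22], [0.615, 0.165, 0.225]]
bar top z 0.1884272287136762 755
0.196 48 [-0.0075 -0.0064 -0.0056]
0.2 40 [-0.007  -0.0065 -0.0056]
0.204 49 [-0.0075 -0.0065 -0.0058]
0.208 78 [-0.0077 -0.0065  0.002 ]
0.212 75 [-0.0076 -0.0061 -0.0039]
0.216 39 [-0.0056 -0.0046 -0.0038]
0.22 60 [-0.0058 -0.0047 -0.0039]
0.224 41 [-0.0057 -0.0049 -0.0042]
```

View pics/w4.png

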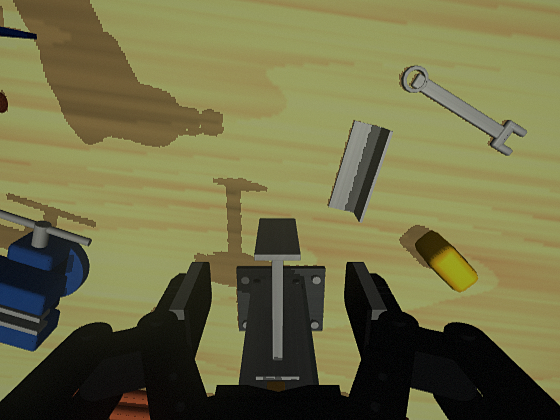

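```bash
cat > ck.py <<'E'
from h import *
import sys
z=np.load(sys.argv[1]+".npz");P=z["W"].reshape(-1,3);P=P[~np.isnan(P[:,0])]
o=np.array([.618,.1581,0]);a=np.radians(7.64);n=np.array([np.cos(a),np.sin(a),0]);u=np.array([-np.sin(a),np.cos(a),0])
q=P-o;X=np.stack([q@n,q@u,P[:,2]],1)
for nm,t0,t1,z0,z1 in(("stripL",.023,.031,.1,.2),("stripR",-.031,-.023,.1,.2),("stripLtop",.011,.031,.216,.23),("stripRtop",-.031,-.011,.216,.23),("flange up",-.018,.018,.192,.206),("flange dn",-.018,.018,.105,.15),("catch",-.007,.007,.216,.224)):
    b=X[(X[:,1]>t0)&(X[:,1]<t1)&(X[:,0]>-.02)&(X[:,0]<.02)&(X[:,2]>z0)&(X[:,2]<z1)]
    if len(b):print(nm,len(b),np.percentile(b[:,0],[5,50,95]).round(4), np.percentile(b[:,2],[1,99]).round(4))
b=X[(abs(X[:,1])<.003)&(X[:,0]>-.11)&(X[:,0]<-.02)&(X[:,2]>.15)&(X[:,2]<.23)];print("bar slope",np.polyfit(b[:,0],b[:,2],1),"y",np.median(X[(abs(X[:,1])<.008)&(X[:,0]>-.1)&(X[:,0]<-.03)&(X[:,2]>.18)&(X[:,2]<.2)][:,1]))
b=X[(abs(X[:,1])<.02)&(X[:,0]<-.1)&(X[:,0]>-.14)&(X[:,2]>.08)&(X[:,2]<.21)];print("back plate x",np.percentile(b[:,0],[5,20,50]).round(4),"top z",np.percentile(b[:,2],98).round(4))
E
python3 ck.py w4; python3 -c "
from h import *
z=np.load('w4.npz');save('w4c.png',cv2.resize(z['im'][340:400,220:340],(0,0),fx=5,fy=5,interpolation=cv2.INTER_CUBIC))"
```

```text
stripL 481 [0.0004 0.0014 0.0023] [0.1016 0.1993]
stripR 481 [0.0005 0.0014 0.0022] [0.1018 0.199 ]
stripLtop 6 [0.0004 0.0009 0.0015] [0.2162 0.2175]
stripRtop 1 [0.0007 0.0007 0.0007] [0.2172 0.2172]
flange up 418 [-0.0074 -0.0064 -0.0056] [0.1922 0.2059]
flange dn 495 [-0.0049 -0.0037 -0.0026] [0.1054 0.1494]
catch 119 [-0.0058 -0.0048 -0.0039] [0.2162 0.2238]
bar slope [0.0410368 0.1911379] y 0.0011932498623207697
back plate x [-0.1192 -0.1186 -0.1175] top z 0.1923
```

View pics/w4c.png

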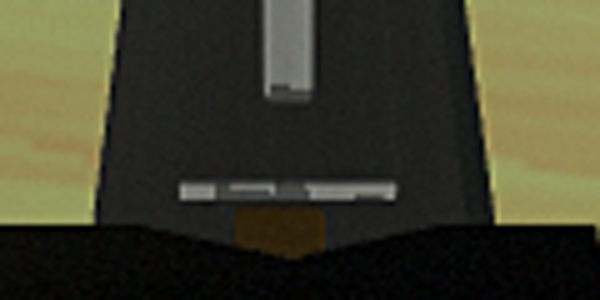

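The strip lies at +1.4 mm and the catch stands 6.2 mm proud of it, so it is fully out and above the flange. The arm hangs with about a 0.04 rad tilt, and the grip point is about 63 mm in front of the strip at about 174 mm height. Everything is within limits, so I hand in.

```bash
python3 -c "
from workcell import manip
print(manip.hand_in())"
```

```text
the job is handed in; nothing more can be done
None
```

The steel pipe support arm hangs by both hooks in the two uppermost slots with the spring catch out above its flange. The gripper has let go, and the job is handed in; no verdict came back.

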